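# Announce dinner on the call buttons

### The job

Announce dinner with the wireless call buttons on the worktop: with the fingertips, lightly push the green cap all the way in, then the yellow, then the blue; they stay in when let go. Leave the red button up, do not pick up, tip or shove any button, and do not disturb the cup, matchbox, bottle stopper or jigger standing around them.

Things in the scene. Friction and masses are not known exactly. Their poses are not given: they have to be found in the camera images.
- green_button: Wireless call button, a loose upright puck standing on the worktop: white housing 66 mm across and 20 mm high with a steel ring on top, and a green round cap in its middle. Weighs about 0.3 kg. Origin: centre of the underside; z up.
- green_top (a point): Centre of the top face of the green cap (42 mm across, flat); 36 mm above the worktop while the cap is up, 27 mm when fully down (still 7 mm above the housing). Moves with the cap.
- green_cap (a joint): How far the green button is pushed in, in m: 0 up, 0.009 fully down; more than 0.005 counts as pressed. It takes about 2.5 N to start and 4 N at the bottom, and stays where it is left. The cap itself sits on a rubber cushion that yields another 1 mm for each 2 N (up to 7 mm) and springs back on release, so the fingertips must go 1 to 2 mm further than this value.
- yellow_button: Wireless call button, a loose upright puck standing on the worktop: white housing 66 mm across and 20 mm high with a steel ring on top, and a yellow round cap in its middle. Weighs about 0.3 kg. Origin: centre of the underside; z up.
- yellow_top (a point): Centre of the top face of the yellow cap (42 mm across, flat); 36 mm above the worktop while the cap is up, 27 mm when fully down (still 7 mm above the housing). Moves with the cap.
- yellow_cap (a joint): How far the yellow button is pushed in, in m: 0 up, 0.009 fully down; more than 0.005 counts as pressed. It takes about 2.5 N to start and 4 N at the bottom, and stays where it is left. The cap itself sits on a rubber cushion that yields another 1 mm for each 2 N (up to 7 mm) and springs back on release, so the fingertips must go 1 to 2 mm further than this value.
- blue_button: Wireless call button, a loose upright puck standing on the worktop: white housing 66 mm across and 20 mm high with a steel ring on top, and a blue round cap in its middle. Weighs about 0.3 kg. Origin: centre of the underside; z up.
- blue_top (a point): Centre of the top face of the blue cap (42 mm across, flat); 36 mm above the worktop while the cap is up, 27 mm when fully down (still 7 mm above the housing). Moves with the cap.
- blue_cap (a joint): How far the blue button is pushed in, in m: 0 up, 0.009 fully down; more than 0.005 counts as pressed. It takes about 2.5 N to start and 4 N at the bottom, and stays where it is left. The cap itself sits on a rubber cushion that yields another 1 mm for each 2 N (up to 7 mm) and springs back on release, so the fingertips must go 1 to 2 mm further than this value.
- red_button: Wireless call button, a loose upright puck standing on the worktop: white housing 66 mm across and 20 mm high with a steel ring on top, and a red round cap in its middle. Weighs about 0.3 kg. Origin: centre of the underside; z up. Not to be pressed.
- red_top (a point): Centre of the top face of the red cap (42 mm across, flat); 36 mm above the worktop while the cap is up, 27 mm when fully down (still 7 mm above the housing). Moves with the cap.
- red_cap (a joint): How far the red button is pushed in, in m: 0 up, 0.009 fully down; more than 0.005 counts as pressed. It takes about 2.5 N to start and 4 N at the bottom, and stays where it is left. The cap itself sits on a rubber cushion that yields another 1 mm for each 2 N (up to 7 mm) and springs back on release, so the fingertips must go 1 to 2 mm further than this value.
- espresso_cup: Bystander. White espresso cup with handle, 62x86 mm, 50 mm high, between the robot and the buttons. Origin: centre of underside.
- matchbox: Bystander. Dark blue matchbox lying flat, 54x37 mm, 16 mm high, between the robot and the buttons. Origin: centre of underside.
- wine_stopper: Bystander. Cork-and-metal bottle stopper standing on its knob, 33 mm across, 48 mm high, between the robot and the buttons. Origin: centre of underside.
- jigger: Bystander. Brass double-cone jigger standing upright, 41 mm across, 85 mm high, beyond the buttons. Origin: centre of underside.

How it is judged:
By the outcome, as a careful person would: the job done as asked, in the order asked, and still so for the second after the job is handed in, with the robot touching nothing.
It also fails if it takes over 45 s, if anything falls off the work surface, if the arm or the gripper's body presses on something with over 40 N, if the wrist force passes 120 N, or if a joint passes its speed limit or range.

### The arm

A 7-joint arm with a two-finger parallel gripper is mounted at the origin on a cart in front of the work surface, level with it; the furniture and walls round the work are solid. World frame = base frame: x ahead of the robot, y to its left, z up, the work surface at z = 0. Lengths are in m, angles in degrees, forces in N, time in s.
With the tool pointing down it reaches from about 0.425 to 0.875 m from the base axis. Payload 8.4 kg.
Tool frame: the origin (TCP) lies midway between the tips of the shut fingers; the grasp point (between the pads) lies 19 mm behind it; z points along the fingers, y is the line along which they close (so a half turn about z gives the same grasp; the last joint's range is limited). The gripper opens to 85 mm and grips with 20 to 120 N. Pads are 22 mm wide; open, the fingers measure 114 mm over their backs; the gripper's body (76 mm by 85 mm) begins 54 mm behind the grasp point. The pads swing forward as they close: fully open they stand 13 mm farther back than shut.
Start: joints at [-70.199, 19.091, 2.286, 83.961, -0.768, 76.965, -3.352], TCP at [0.28, 0.587, 0.231] pointing down, gripper open.
Joint ranges: [-147.57, 147.57], [-21.85, 119.76], [-74.77, 79.35], [14.55, 137.4], [-85.83, 265.84], [4.83, 119.75], [-152.11, 152.11]. Speed limits (degrees/s): [127.2, 127.2, 159.86, 159.86, 180, 180, 180].

### API

Orientations are given as [roll, pitch, yaw] about the fixed x, y, z axes, in that order (R = Rz(yaw) Ry(pitch) Rx(roll)).
In Python, from workcell import bot gives the robot as it stands.
- The arm moves only by the tool nudge_tcp, called after "Emit:" by a JSON object that holds its "method" and its "body". Schema: {"type":"object","properties":{"offsets":{"type":"array","items":{"type":"object","properties":{"finger_gap":{"type":"number"},"x":{"type":"number"},"y":{"type":"number"},"z":{"type":"number"},"turn":{"type":"number"}},"additionalProperties":false,"required":["finger_gap"]},"minItems":1,"maxItems":12},"clamp_n":{"type":"number"},"only":{"type":"string"},"quiet":{"type":"boolean"},"lines":{"type":"string"}},"required":["offsets"],"additionalProperties":false}. offsets is a list of rows, 1 to 12 of them, each an object with the fields finger_gap (the opening from 0.0 (shut) to 1.0 (fully open)), x, y, z (the shift in parts of the range, where 1.0 means 100 cm), turn (a turn about the tool's z in fractions of the full range, 1 being 360 degrees); a field left out counts as zero (the opening has to be given); each row shifts and turns the commanded pose from where the row before left it, along the tool's axes as they then stand; what a row does not reach is not made up. A row lasts 1/8 s, in which the tool goes at most 0.0625 m and 10.7 degrees, less where a joint would pass 70% of its speed; a pose out of reach is approached as far as the arm can. The fingers move at their own pace and stop on an object; clamp_n is the grip in N (left out, the last holds). Time passes only in rows, so rows that do not move let the fingers close. The tool returns the time, the measured TCP pose, the force, the opening and the grip force at its end. only (a regular expression) keeps the lines of the reply that match it, lines (a string "A,B") keeps lines A to B, and quiet returns only ok. Shift and turn numbers lie between -1 and 1, and a call with a number outside is refused. Input that does not fit is refused with a message, and nothing moves.
- bot.observe(): the state, without advancing time (a new reading comes with each control period).
- bot.capture(name): name is "scene" or "top" or "wrist"; returns a dict with "color" (384x512x3 uint8, red, green, blue), "fx", "fy", "cx", "cy" (pixels), "distortion" ([k1, k2, p1, p2, k3] as OpenCV has them; the pictures are not rectified), "rvec" (rotation vector, rad) and "tvec" (3), from world to camera coordinates, as OpenCV has them; the wrist camera has in their place "tool_from_camera" (4x4, takes a point from camera to tool coordinates, whose origin is the TCP and whose axes are the flange's). Camera axes: x right, y down, z forward; pixel columns grow to the right and rows downward; lengths in m; the calibration is good to about 2 mm. A picture is of the moment at which its call begins: read the wrist's pose just before it. There is no depth.
- bot.hand_in(): hands the job in; it is judged then, once.
The state is a dict: "time_s": time; "joints": joint angles; "dq": joint speeds; "tau": joint torques, N m; "tcp_pos": TCP position; "tool_rot": TCP orientation; "force": force on the tool from outside, world axes, zero at the start; "ft_torque": the same for the moment, N m; "gripper_width": opening from 0.0 (shut) to 1.0 (fully open); "gripper_force": force on a finger pad.
Only numpy, scipy, OpenCV 4.12 (cv2) and the standard library are available. Lean on these libraries where they do the work, as an engineer would, in place of code of your own. Each camera call takes 0.05 s, during which the arm holds its last target. There are 200 camera calls.

## Working session

There is one attempt and no reset: what is moved stays moved. The work goes in short steps, Python scripts to look and compute and a tool call to move; the robot and the scene stay as the last step left them, time stands still between calls to the robot, and variables do not carry over. Pictures are saved under pics/ and viewed, at most 10 in all, crops included, and the job is handed in when it is done.

```bash
mkdir -p pics; ls
```

Run:
```python
from workcell import bot
import cv2
s=bot.observe();print({k:s[k] for k in('time_s','tcp_pos','tool_rot','force','gripper_width')})
a=bot.capture('scene')['color'];b=bot.capture('top')['color']
import numpy as np
cv2.imwrite('pics/s.png',a[:,:,::-1]);cv2.imwrite('pics/t.png',b[:,:,::-1])
```

```text
pics
workcell.py
{'time_s': 0.0, 'tcp_pos': array([0.27953983, 0.5863197 , 0.23040673]), 'tool_rot': array([-1.79908149e+02,  5.07633260e-03,  1.54509546e+02]), 'force': array([-0.1823355 ,  0.53817026, -0.28834262]), 'gripper_width': 1.0008089057073832}
```

View pics/t.png

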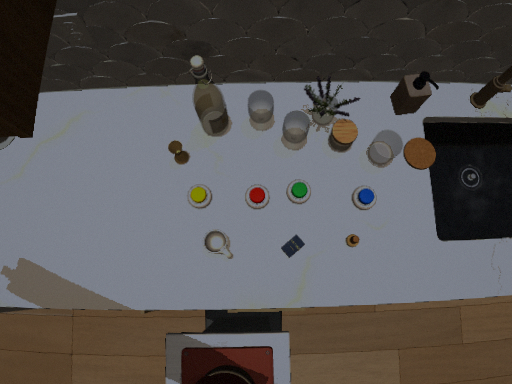

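View pics/s.png

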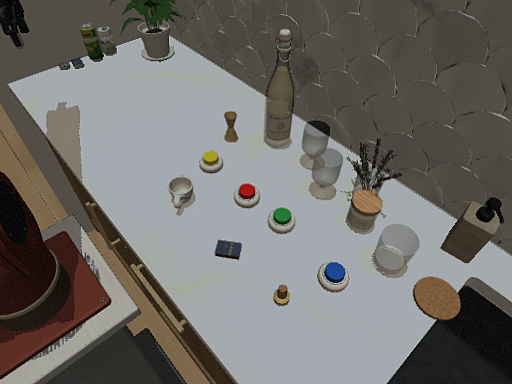

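Top view: yellow (199,195), red (257,196), green (299,190), blue (366,197); bystanders are cup (217,242), matchbox (292,246), stopper (352,240), jigger (178,153). The scene view agrees on this layout. Next I cast rays from both views.

Create m.py:
```python
import cv2,numpy as np
HUE=dict(green=(45,80),yellow=(22,35),blue=(100,118),red=(0,8))
def ray(c,uv):
    K=np.array([[c['fx'],0,c['cx']],[0,c['fy'],c['cy']],[0,0,1.]])
    R=cv2.Rodrigues(np.array(c['rvec'],float))[0];t=np.array(c['tvec'],float).ravel()
    n=cv2.undistortPoints(np.array([[uv]],float),K,np.array(c['distortion'],float))[0,0]
    return -R.T@t,R.T@np.array([n[0],n[1],1])
def onplane(c,uv,z):
    o,d=ray(c,uv);return o+d*(z-o[2])/d[2]
def blobs(c,box):
    h=cv2.cvtColor(c['color'],cv2.COLOR_RGB2HSV);out={}
    for k,(a,b) in HUE.items():
        m=cv2.inRange(h,(a,150,70),(b,255,255));M=np.zeros_like(m);x0,y0,x1,y1=box;M[y0:y1,x0:x1]=m[y0:y1,x0:x1]
        n,l,s,ce=cv2.connectedComponentsWithStats(M)
        i=1+np.argmax(s[1:,4]);out[k]=(ce[i],s[i])
    return out
def cross(r1,r2):
    (o1,d1),(o2,d2)=r1,r2
    st=np.linalg.lstsq(np.c_[d1,-d2],o2-o1,rcond=None)[0]
    p,q=o1+d1*st[0],o2+d2*st[1];return (p+q)/2,np.linalg.norm(p-q)
```

Run:
```python
from workcell import bot
from m import *
np.set_printoptions(precision=4,suppress=True)
t=bot.capture('top');s=bot.capture('scene')
bt=blobs(t,(150,170,400,215));bs=blobs(s,(190,140,360,300))
for k in HUE:
    p,g=cross(ray(t,bt[k][0]),ray(s,bs[k][0]))
    print(k,bt[k][0],bt[k][1][2:],bs[k][0],bs[k][1][2:],'top',onplane(t,bt[k][0],.036)[:2],'scene',onplane(s,bs[k][0],.036)[:2],'tri',p,g)
for n,uv,z in(('cup',(217,242),.05),('match',(292,246),.016),('stopper',(353,240),.04),('jigger',(176,147),.085)):print(n,onplane(t,uv,z))
```

```text
green [299.2683 189.2561] [ 15  14 164] [281.8722 214.5889] [ 17  14 180] top [ 0.514  -0.1955] scene [ 0.5141 -0.1995] tri [ 0.5161 -0.1966  0.0309] 0.002184822118346146
yellow [197.9838 194.2757] [ 15  16 185] [210.1554 157.5338] [ 15  13 148] top [0.5067 0.0711] scene [0.5054 0.0632] tri [0.51   0.0723 0.0263] 0.002265457420621629
blue [366.1176 195.6588] [ 15  15 170] [334.8943 270.9358] [ 19  17 265] top [ 0.4925 -0.3722] scene [ 0.4931 -0.3761] tri [ 0.4947 -0.3744  0.0311] 0.0025862078488511748
red [256.8693 194.7784] [ 15  15 176] [246.6111 190.1049] [ 16  13 162] top [ 0.5017 -0.0837] scene [ 0.5024 -0.0884] tri [ 0.5042 -0.0843  0.0306] 0.002750708032645884
cup [0.3793 0.0191 0.05  ]
match [ 0.3675 -0.1721  0.016 ]
stopper [ 0.3764 -0.3274  0.04  ]
jigger [0.622  0.1219 0.085 ]
```

Emit:
{"method": "nudge_tcp", "body": {"offsets": [{"finger_gap": 0, "x": -0.04, "y": -0.044}, {"finger_gap": 0, "x": -0.04, "y": -0.044}, {"finger_gap": 0, "x": -0.04, "y": -0.044}, {"finger_gap": 0, "x": -0.04, "y": -0.044}, {"finger_gap": 0, "x": -0.04, "y": -0.044}, {"finger_gap": 0, "x": -0.04, "y": -0.044}, {"finger_gap": 0, "x": -0.04, "y": -0.044}, {"finger_gap": 0, "x": -0.04, "y": -0.044}, {"finger_gap": 0, "x": -0.04, "y": -0.044}, {"finger_gap": 0, "x": -0.04, "y": -0.044}, {"finger_gap": 0, "x": -0.04, "y": -0.044}, {"finger_gap": 0, "x": -0.04, "y": -0.044}], "clamp_n": 20}}

```text
time_s: 1.7
tcp_pos: [0.486, -0.0983, 0.2316]
tool_rot: [180.0, 0.0, 154.5]
force: [0.5, 0.1, -0.3]
gripper_width: -0.001
gripper_force: 0.0
```

Create d.py:
```python
import sys,numpy as np
from scipy.spatial.transform import Rotation as R
from workcell import bot
s=bot.observe();M=R.from_euler('xyz',s['tool_rot'],degrees=True)
g=np.array([float(a) for a in sys.argv[1:4]])
print(s['time_s'],s['tcp_pos'].round(4),s['tool_rot'].round(1),s['force'].round(2),'tool delta',M.inv().apply(g-s['tcp_pos']).round(4))
```

```bash
python3 d.py .515 -.196 .10
```

```text
1.7 [ 0.486  -0.0983  0.2316] [180.    0.  154.5] [ 0.45  0.13 -0.26] tool delta [-0.0682 -0.0759  0.1315]
```

Emit:
{"method": "nudge_tcp", "body": {"offsets": [{"finger_gap": 0, "x": -0.034, "y": -0.038, "z": 0.02}, {"finger_gap": 0, "x": -0.034, "y": -0.038, "z": 0.03}, {"finger_gap": 0, "z": 0.05}, {"finger_gap": 0}, {"finger_gap": 0}]}}

```text
time_s: 2.33
tcp_pos: [0.5151, -0.194, 0.1328]
tool_rot: [180.0, 0.1, 154.6]
force: [0.6, 0.1, 0.8]
gripper_width: -0.001
gripper_force: 0.0
```

```bash
python3 d.py .515 -.196 .042
```

Run:
```python
from workcell import bot
import cv2,numpy as np
s=bot.observe();c=bot.capture('wrist');cv2.imwrite('pics/w1.png',c['color'][:,:,::-1])
np.set_printoptions(precision=4,suppress=True)
print(c['tool_from_camera'],c['fx'],c['cx'],c['cy'])
```

```text
2.325 [ 0.5151 -0.194   0.1328] [1.800e+02 1.000e-01 1.546e+02] [0.61 0.09 0.79] tool delta [-0.0007 -0.0019  0.0908]
[[ 0.0004 -0.9645 -0.2641  0.0654]
 [ 1.      0.0005 -0.0004  0.0004]
 [ 0.0006 -0.2641  0.9645 -0.1428]
 [ 0.      0.      0.      1.    ]] 283.440432295041 250.6527398936803 190.0935151824909
```

View pics/w1.png

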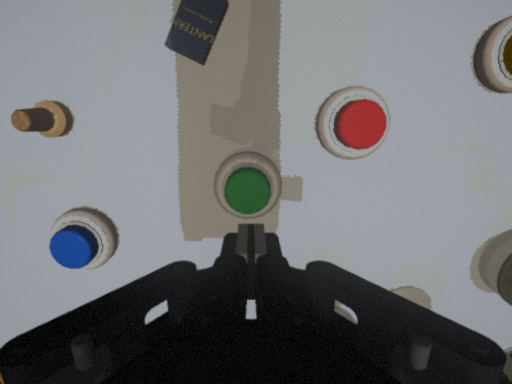

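The wrist view shows green at (247,190), red (360,124) and blue (73,247), all with clear flat tops. I'll localise them from here.

Add to m.py:
```python
def wrist(bot):
    from scipy.spatial.transform import Rotation as Ro
    s=bot.observe();c=bot.capture('wrist')
    T=np.eye(4);T[:3,:3]=Ro.from_euler('xyz',s['tool_rot'],degrees=True).as_matrix();T[:3,3]=s['tcp_pos']
    W=np.linalg.inv(T@np.array(c['tool_from_camera']));c['rvec']=cv2.Rodrigues(W[:3,:3])[0];c['tvec']=W[:3,3]
    return c
```

Create w.py:
```python
from workcell import bot
from m import *
c=wrist(bot)
h=cv2.cvtColor(c['color'],cv2.COLOR_RGB2HSV)
for k,(a,b) in HUE.items():
    m=cv2.inRange(h,(a,150,60),(b,255,255));cs=cv2.findContours(m,0,2)[0]
    if not cs:continue
    q=max(cs,key=cv2.contourArea)
    if cv2.contourArea(q)<300:continue
    (x,y),r=cv2.minEnclosingCircle(q)
    for z in(.036,.027):
        p=onplane(c,(x,y),z);e=onplane(c,(x+r,y),z);print(k,(round(x),round(y)),'z',z,p.round(4),'dia',round(2*np.linalg.norm(e-p),4))
```

```bash
python3 w.py; python3 d.py .515 -.196 .042
```

```text
blue (71, 248) z 0.036 [ 0.4944 -0.3718  0.036 ] dia 0.0427
blue (71, 248) z 0.027 [ 0.4958 -0.3795  0.027 ] dia 0.0444
red (361, 123) z 0.036 [ 0.5038 -0.086   0.036 ] dia 0.042
red (361, 123) z 0.027 [ 0.5056 -0.083   0.027 ] dia 0.0436
2.425 [ 0.5157 -0.1939  0.1334] [179.9   0.2 154.6] [0.1  0.13 0.9 ] tool delta [ 0.     -0.0023  0.0914]
```

Emit:
{"method": "nudge_tcp", "body": {"offsets": [{"finger_gap": 0, "y": -0.002, "z": 0.05}, {"finger_gap": 0, "z": 0.034}, {"finger_gap": 0}, {"finger_gap": 0}]}}

```text
time_s: 2.92
tcp_pos: [0.515, -0.1963, 0.0495]
tool_rot: [179.9, 0.1, 154.5]
force: [-0.2, -1.2, 0.6]
gripper_width: 0.002
gripper_force: 0.0
```

```bash
python3 d.py .514 -.1958 .0265
```

```text
2.925 [ 0.515  -0.1963  0.0495] [1.799e+02 1.000e-01 1.545e+02] [-0.16 -1.23  0.59] tool delta [0.0012 0.     0.023 ]
```

Emit:
{"method": "nudge_tcp", "body": {"offsets": [{"finger_gap": 0, "z": 0.007}, {"finger_gap": 0, "z": 0.004}, {"finger_gap": 0, "z": 0.003}, {"finger_gap": 0, "z": 0.003}, {"finger_gap": 0, "z": 0.003}, {"finger_gap": 0, "z": 0.002}, {"finger_gap": 0}]}}

```text
time_s: 3.8
tcp_pos: [0.5138, -0.1961, 0.0253]
tool_rot: [180.0, 0.0, 154.5]
force: [1.2, 0.9, 3.6]
gripper_width: -0.002
gripper_force: 1.7
```

```bash
python3 d.py .514 -.1958 .0265
```

```text
3.8 [ 0.5138 -0.1961  0.0253] [180.    0.  154.5] [1.18 0.9  3.59] tool delta [-0.      0.0003 -0.0012]
```

Emit:
{"method": "nudge_tcp", "body": {"offsets": [{"finger_gap": 0, "z": 0.001}, {"finger_gap": 0, "z": 0.001}, {"finger_gap": 0}, {"finger_gap": 0}]}}

```text
time_s: 4.3
tcp_pos: [0.5139, -0.1961, 0.0237]
tool_rot: [180.0, 0.0, 154.5]
force: [0.8, 1.3, 6.7]
gripper_width: -0.002
gripper_force: 3.4
```

```bash
python3 d.py .514 -.1958 .0265
```

```text
4.3 [ 0.5139 -0.1961  0.0237] [180.    0.  154.5] [0.75 1.31 6.72] tool delta [ 0.      0.0003 -0.0028]
```

About 6 N, past the 4 N stop, so green is bottomed. I'll lift and look.

Emit:
{"method": "nudge_tcp", "body": {"offsets": [{"finger_gap": 0, "z": -0.01}, {"finger_gap": 0, "z": -0.05}, {"finger_gap": 0, "z": -0.05}, {"finger_gap": 0}, {"finger_gap": 0}]}}

```text
time_s: 4.92
tcp_pos: [0.5129, -0.1959, 0.133]
tool_rot: [180.0, -0.1, 154.5]
force: [0.4, -1.2, -0.4]
gripper_width: 0.004
gripper_force: 0.0
```

```bash
sed -i 's/green=(45,80)/green=(45,90)/; ' m.py; sed -i 's/150,60)/120,40)/' w.py; python3 w.py; python3 d.py .507 .0715 .13
```

```text
green (250, 190) z 0.036 [ 0.5126 -0.196   0.036 ] dia 0.0372
green (250, 190) z 0.027 [ 0.5148 -0.1971  0.027 ] dia 0.0386
blue (76, 248) z 0.036 [ 0.4937 -0.3689  0.036 ] dia 0.0457
blue (76, 248) z 0.027 [ 0.4951 -0.3765  0.027 ] dia 0.0474
red (364, 125) z 0.036 [ 0.5028 -0.0868  0.036 ] dia 0.0429
red (364, 125) z 0.027 [ 0.5047 -0.0838  0.027 ] dia 0.0445
4.975 [ 0.5126 -0.1959  0.1324] [-1.800e+02 -1.000e-01  1.545e+02] [-0.72  0.04 -0.81] tool delta [0.1202 0.2389 0.0025]
```

Green is unmoved, and its diameter reads smaller than red's, consistent with it sitting lower. Now yellow.

Emit:
{"method": "nudge_tcp", "body": {"offsets": [{"finger_gap": 0, "x": 0.024, "y": 0.048}, {"finger_gap": 0, "x": 0.024, "y": 0.048}, {"finger_gap": 0, "x": 0.024, "y": 0.048}, {"finger_gap": 0, "x": 0.024, "y": 0.048}, {"finger_gap": 0, "x": 0.024, "y": 0.047}, {"finger_gap": 0}, {"finger_gap": 0}]}}

```text
time_s: 5.85
tcp_pos: [0.5074, 0.0705, 0.1323]
tool_rot: [-179.9, -0.1, 154.5]
force: [-0.1, 0.7, 0.3]
gripper_width: 0.003
gripper_force: 0.0
```

```bash
python3 w.py; python3 d.py .507 .0715 .0495
```

```text
green (27, 299) z 0.036 [ 0.5132 -0.1834  0.036 ] dia 0.0422
green (27, 299) z 0.027 [ 0.5156 -0.1941  0.027 ] dia 0.0438
yellow (251, 190) z 0.036 [0.5075 0.071  0.036 ] dia 0.0405
yellow (251, 190) z 0.027 [0.5097 0.07   0.027 ] dia 0.0421
red (104, 251) z 0.036 [ 0.5017 -0.0795  0.036 ] dia 0.0439
red (104, 251) z 0.027 [ 0.5037 -0.0862  0.027 ] dia 0.0455
5.9 [0.5076 0.0698 0.1326] [-179.9   -0.   154.4] [-0.21 -0.15  0.43] tool delta [0.0012 0.0014 0.0831]
```

Emit:
{"method": "nudge_tcp", "body": {"offsets": [{"finger_gap": 0, "x": 0.001, "y": 0.001, "z": 0.05}, {"finger_gap": 0, "z": 0.033}, {"finger_gap": 0}, {"finger_gap": 0, "z": 0.007}, {"finger_gap": 0, "z": 0.004}, {"finger_gap": 0, "z": 0.003}, {"finger_gap": 0, "z": 0.003}, {"finger_gap": 0, "z": 0.003}, {"finger_gap": 0, "z": 0.003}, {"finger_gap": 0, "z": 0.001}, {"finger_gap": 0}, {"finger_gap": 0}]}}

```text
time_s: 7.4
tcp_pos: [0.508, 0.0727, 0.0265]
tool_rot: [180.0, 0.0, 154.5]
force: [1.3, -0.1, 3.2]
gripper_width: 0.001
gripper_force: 1.5
```

```bash
python3 d.py .5075 .071 .024
```

```text
7.4 [0.508  0.0727 0.0265] [180.    0.  154.5] [ 1.28 -0.07  3.19] tool delta [-0.0003 -0.0018  0.0025]
```

Emit:
{"method": "nudge_tcp", "body": {"offsets": [{"finger_gap": 0, "z": 0.001}, {"finger_gap": 0, "z": 0.001}, {"finger_gap": 0, "z": 0.001}, {"finger_gap": 0}, {"finger_gap": 0}]}}

```text
time_s: 8.02
tcp_pos: [0.508, 0.0727, 0.0236]
tool_rot: [180.0, 0.0, 154.5]
force: [1.9, 1.3, 6.0]
gripper_width: -0.0
gripper_force: 3.4
```

```bash
python3 d.py .5075 .071 .024
```

```text
8.025 [0.508  0.0727 0.0236] [180.    0.  154.5] [1.86 1.33 6.01] tool delta [-0.0003 -0.0018 -0.0004]
```

Emit:
{"method": "nudge_tcp", "body": {"offsets": [{"finger_gap": 0, "z": -0.01}, {"finger_gap": 0, "z": -0.05}, {"finger_gap": 0, "z": -0.05}, {"finger_gap": 0}, {"finger_gap": 0}]}}

```text
time_s: 8.65
tcp_pos: [0.5067, 0.0726, 0.1328]
tool_rot: [-180.0, -0.1, 154.5]
force: [0.4, 0.2, -1.5]
gripper_width: 0.0
gripper_force: 0.0
```

```bash
python3 w.py|grep yel; python3 d.py .494 -.3725 .1325
```

```text
yellow (249, 190) z 0.036 [0.5063 0.0717 0.036 ] dia 0.0383
yellow (249, 190) z 0.027 [0.5085 0.0706 0.027 ] dia 0.0398
8.7 [0.5064 0.0724 0.1323] [-1.799e+02 -1.000e-01  1.545e+02] [ 0.77 -0.57 -1.47] tool delta [-1.802e-01 -4.070e-01  1.000e-04]
```

Emit:
{"method": "nudge_tcp", "body": {"offsets": [{"finger_gap": 0, "x": -0.0225, "y": -0.051}, {"finger_gap": 0, "x": -0.0225, "y": -0.051}, {"finger_gap": 0, "x": -0.0225, "y": -0.051}, {"finger_gap": 0, "x": -0.0225, "y": -0.051}, {"finger_gap": 0, "x": -0.0225, "y": -0.051}, {"finger_gap": 0, "x": -0.0225, "y": -0.051}, {"finger_gap": 0, "x": -0.0225, "y": -0.051}, {"finger_gap": 0, "x": -0.0225, "y": -0.051}, {"finger_gap": 0}, {"finger_gap": 0}]}}

```text
time_s: 9.95
tcp_pos: [0.4936, -0.3727, 0.1318]
tool_rot: [-180.0, -0.2, 154.5]
force: [-0.4, 0.2, 0.3]
gripper_width: -0.002
gripper_force: 0.0
```

```bash
python3 w.py; python3 d.py .494 -.3725 .0495
```

```text
green (442, 126) z 0.036 [ 0.5125 -0.2042  0.036 ] dia 0.0425
green (442, 126) z 0.027 [ 0.5154 -0.1989  0.027 ] dia 0.0441
blue (248, 191) z 0.036 [ 0.4935 -0.3745  0.036 ] dia 0.0392
blue (248, 191) z 0.027 [ 0.4957 -0.3756  0.027 ] dia 0.0407
10.0 [ 0.4943 -0.3718  0.1321] [ 1.800e+02 -1.000e-01  1.546e+02] [-0.09  1.45 -0.38] tool delta [-0.0002 -0.0008  0.0826]
```

Emit:
{"method": "nudge_tcp", "body": {"offsets": [{"finger_gap": 0, "y": -0.001, "z": 0.05}, {"finger_gap": 0, "z": 0.033}, {"finger_gap": 0}, {"finger_gap": 0, "z": 0.007}, {"finger_gap": 0, "z": 0.004}, {"finger_gap": 0, "z": 0.003}, {"finger_gap": 0, "z": 0.003}, {"finger_gap": 0, "z": 0.003}, {"finger_gap": 0, "z": 0.003}, {"finger_gap": 0, "z": 0.001}, {"finger_gap": 0}, {"finger_gap": 0}]}}

```text
time_s: 11.5
tcp_pos: [0.4944, -0.3742, 0.0265]
tool_rot: [-180.0, 0.0, 154.5]
force: [2.7, 0.4, 2.3]
gripper_width: 0.001
gripper_force: 1.5
```

```bash
python3 d.py .494 -.3735 .0236
```

```text
11.5 [ 0.4944 -0.3742  0.0265] [-180.     0.   154.5] [2.71 0.38 2.33] tool delta [0.0007 0.0005 0.0029]
```

Emit:
{"method": "nudge_tcp", "body": {"offsets": [{"finger_gap": 0, "z": 0.001}, {"finger_gap": 0, "z": 0.001}, {"finger_gap": 0, "z": 0.001}, {"finger_gap": 0}, {"finger_gap": 0}]}}

```text
time_s: 12.12
tcp_pos: [0.4945, -0.3742, 0.0237]
tool_rot: [180.0, 0.0, 154.5]
force: [1.7, 0.8, 6.9]
gripper_width: -0.001
gripper_force: 3.4
```

```bash
python3 d.py .494 -.3735 .0236
```

```text
12.125 [ 0.4945 -0.3742  0.0237] [180.    0.  154.5] [1.68 0.78 6.86] tool delta [0.0007 0.0004 0.0001]
```

Emit:
{"method": "nudge_tcp", "body": {"offsets": [{"finger_gap": 0, "z": -0.01}, {"finger_gap": 0, "z": -0.05}, {"finger_gap": 0, "z": -0.05}, {"finger_gap": 0, "z": -0.05}, {"finger_gap": 0, "z": -0.05}, {"finger_gap": 0}, {"finger_gap": 0}]}}

```text
time_s: 13.0
tcp_pos: [0.4934, -0.3736, 0.2325]
tool_rot: [180.0, -0.1, 154.5]
force: [-0.0, 0.9, -1.1]
gripper_width: 0.003
gripper_force: 0.0
```

Run:
```python
from workcell import bot
import cv2
a=bot.capture('scene')['color']
cv2.imwrite('pics/s2.png',cv2.resize(a[120:330,150:400],(750,600))[:550,:,::-1])
```

```bash
python3 w.py; python3 d.py 0 0 0
```

```text
green (390, 123) z 0.036 [ 0.5141 -0.202   0.036 ] dia 0.0407
green (390, 123) z 0.027 [ 0.5162 -0.1982  0.027 ] dia 0.0418
blue (250, 169) z 0.036 [ 0.4927 -0.374   0.036 ] dia 0.0375
blue (250, 169) z 0.027 [ 0.4943 -0.3748  0.027 ] dia 0.0385
red (476, 72) z 0.036 [ 0.5019 -0.0913  0.036 ] dia 0.0518
red (476, 72) z 0.027 [ 0.5037 -0.0846  0.027 ] dia 0.0531
13.1 [ 0.4934 -0.3734  0.2318] [180.   -0.2 154.5] [-0.34  0.01 -0.18] tool delta [0.6054 0.1247 0.2335]
```

View pics/s2.png

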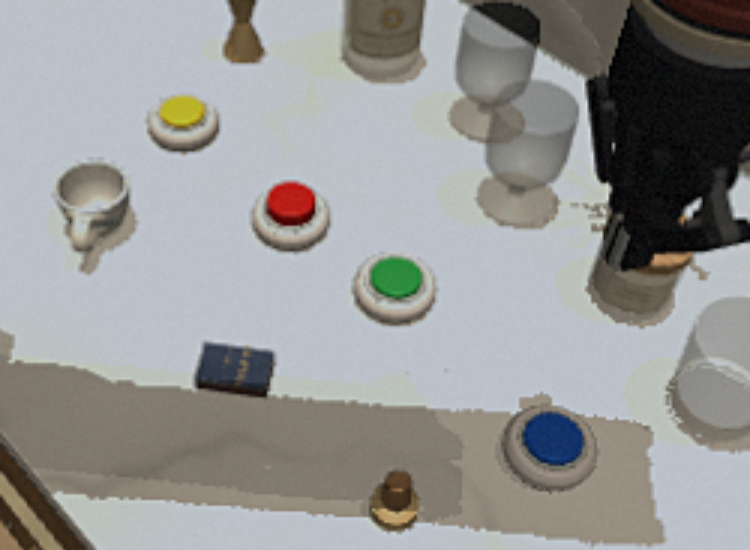

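The crop shows yellow (183,110), green (397,277) and blue (553,437) sitting low, while red (291,203) stands up. The cup, matchbox, stopper and jigger are where they were, and the gripper is clear above.

```bash
python3 -c "
from workcell import bot
print(bot.hand_in())"
```

```text
the job is handed in; nothing more can be done
None
```

I pressed the green, yellow and blue buttons fully in, in that order. Red is still up, nothing else looked disturbed in the last picture, and I handed the job in at about 13 s with the robot clear of everything.

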